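# Check a slide-drying plate with a contact thermometer

## Task

Take a contact reading on the sloping slide-drying plate: first squeeze the trigger of the pistol-grip meter lying in its foam tray fully home and let it spring right back, which wakes the meter. Then lift the cordless probe out of its cradle and hold its copper foot inside the ring on the plate, with the probe square to the sloping plate and pressed on so lightly that the sprung foot goes about half-way in. The job finishes while you are still holding the probe still like that; do not lean hard on the plate, and leave the dishes and other things on the bench where they are.

Things in the scene. Friction and masses are not known exactly. Their poses are not given: they have to be found in the camera images.
- tray: Grey foam-lined tray, fixed, 230 (x) x 270 mm (y), walls 46 mm high, with the pistol-grip meter lying on its side in it (fixed). Origin in the middle of its underside. The foam (top 36 mm above the bench) is cut away round the grip to a floor 10 mm above the bench, 95 mm or more either side of the grip. Highest part: the meter's head, 76 mm above the bench
- grip_mid (a point): Squeeze point of the meter, 50 mm above the bench, half-way between the untouched trigger's front face (y = 25 mm) and the back of the grip (y = -25 mm). x runs along the grip to the head, y is the squeeze direction, back of grip to trigger (level), z up. Grip: y -25 to 9, z -17 to 17, x from -83 mm. The head lies slantwise beyond: its near side is at x = 32 mm at y = 0, 22 mm at y = -50
- trigger_face (a point): Middle of the trigger's front face, on the trigger, where a finger presses: at x = 0, y = 25 mm, z = 0 of grip_mid when untouched; the black trigger is 44 mm long along the grip, 18 mm high in z, and its hinge is 30 mm further towards the head; the face moves 6.6 mm towards the grip when fully squeezed
- trigger (a joint): Trigger angle, rad: 0 released, 0.22 fully squeezed (stop). Sprung: takes about 2 N at the face to start and 5 N at the stop, and springs back by itself
- cradle: Grey charging cradle of the probe, a fixed block 75 x 85 mm, 70 mm high, on a thin rubber foot; origin in the middle of its underside. In its top is a rectangular socket 22 mm deep (34.5 mm along its x, 22.5 mm along its y) for the lower end of the probe's handle
- probe: Cordless probe, 0.11 kg, upright in the cradle, foot down. Pale flat-sided handle 32 mm (its x) by 20 mm (its y), 105 mm long; origin at the middle of the handle's lower end (48 mm above the bench in the cradle), z up the handle. Take it across the 20 mm, 60 to 75 mm above the origin; 70 mm of lift clears the cradle. Stem and copper foot stick out below: the foot's face is 44 mm below the origin
- foot_face (a point): Centre of the flat contact face of the copper foot (a disc 14 mm across) at the end of the probe; 44 mm below the probe's origin on its axis when the foot is out; its z is the probe's z
- foot (a joint): How far the sprung foot is pushed in along the probe's axis, m: 0 out, 0.008 fully in (stop). Stiffness 500 N/m: about 0.4 N to start, 2.4 N half-way, 4.4 N at the stop
- spot (a point): Centre of the marked ring, on the surface of the sloping plate: a thin white ring, 32 mm inside and 37 mm outside diameter, flush with the dark plate. z is square to the plate (out of it), x straight up the slope, y level across it. The plate slopes 20 degrees, low edge to the front
- dryer: Slide-drying plate, fixed: white wedge housing 235 mm deep (x), 280 mm wide (y), dark plate 196 x 268 mm on top, 55 mm above the bench at the low front edge (its -x side, with a 6 mm steel lip), 120 mm at the back. Glass slides lie on it to both sides, 55 mm or more from the ring's centre. Origin in the middle of its underside
- dish_a: Petri dish with lid, 91 mm across, 16 mm high, on the bench; origin under its centre. Leave alone
- dish_b: Another such dish. Leave alone
- dishes: Stack of three such dishes, 48 mm high. Leave alone
- pen: Marker pen lying on the bench, 130 mm long, 13 mm thick. Leave alone
- slide_box: White plastic slide box, 87 x 100 mm, 35 mm high. Leave alone
- jar: Small amber glass jar with white cap, 58 mm across, 85 mm high. Leave alone
There are look-alikes about, which are no part of the job. Leave any blue look-alike of the probe alone. Leave any yellow look-alike of the cradle alone.

How it is judged:
On the way, in this order (a step that is already met when the one before it is completed fails the run):
1. the meter's trigger is squeezed fully home (value of joint trigger above 0.19 rad), for 0.1 s.
2. the trigger has sprung right back (value of joint trigger below 0.03 rad), for 0.1 s.
3. the probe is lifted clear of its cradle in the gripper (z of foot_face in the frame of cradle above 0.072 m and contact force between probe and the fingers above 1 N), for 0.1 s.
At the end, for the whole second after the job is handed in: The gripper still holds the probe at rest: foot face within 9 mm of the ring centre, axis within 0.15 rad of square to the plate, foot 1.2 to 7.2 mm in of its 8 mm, force on the plate 0.5 to 8 N, clear of the cradle; trigger released (below 0.03 rad) (distance between foot_face and spot below 0.009 m and angle between the z axis of probe and the z axis of spot, either way round below 0.15 rad and value of joint foot between 0.0012 and 0.0072 m and contact force between probe and dryer between 0.5 and 8 N and contact force between probe and the fingers above 1 N and linear speed of probe below 0.01 m/s and contact force between probe and cradle below 0.1 N and value of joint trigger below 0.03 rad); the arm keeps its last pose, push and grip.
It fails at once if the probe is leant hard on the plate (over 15 N) (contact force between probe and dryer above 15 N).
It fails at once if a dish, the pen, the slide box or the jar is pushed out of its place (30 mm) (distance of any of dish_a, dish_b, dishes, pen, slide_box, jar from where it was at the start of the episode above 0.03 m).
It also fails if it takes over 51 s, if anything falls off the work surface, if the arm or the gripper's body presses on something with over 40 N, if the wrist force passes 120 N, or if a joint passes its speed limit or range.

## Robot

A 6-joint arm with a two-finger parallel gripper is mounted at the origin on the work surface. World frame = base frame: x ahead of the robot, y to its left, z up, the work surface at z = 0. Lengths are in m, angles in rad, forces in N, time in s.
With the tool pointing down it reaches from about 0.325 to 0.775 m from the base axis. Payload 9.3 kg.
Tool frame: the origin (TCP) lies at the very end of the fingers, on their centre line; the grasp point (between the pads) lies 19 mm behind it; z points along the fingers, y is the direction in which the jaws open and shut (so a half turn about z gives the same grasp; the last joint's range is limited). The gripper opens to 85 mm and grips with 20 to 120 N. Pads are 22 mm wide; open, the fingers measure 114 mm over their backs; the gripper's body (76 mm by 85 mm) begins 54 mm behind the grasp point. The pads swing forward as they close: fully open they stand 13 mm farther back than shut.
Start: joints at [1.131, 0.259, 0.021, 1.334, 0, 1.418], TCP at [0.156, 0.528, 0.231] pointing down, gripper open.
Joint ranges: [-3.04, 3.04], [-0.91, 1.82], [-1.04, 1.36], [-1.92, 1.95], [-1.52, 1.45], [-3.14, 3.14]. Speed limits (rad/s): [2.22, 2.22, 2.79, 3.14, 3.14, 3.14].

## Interface

Orientations are given as [roll, pitch, yaw] about the fixed x, y, z axes, in that order (R = Rz(yaw) Ry(pitch) Rx(roll)).
In Python, from plant import status, capture, camera_model, env, finder gives the robot as it stands.
- The arm moves only by the shell command python3 -m handwheel 'ROWS' [OPENING]. ROWS is a JSON object of lists of equal length, an entry for each row: "offset": the shift along the tool's x, y, z in m, a list of three; "angular": the turn, a rotation vector about the tool's x, y, z in degrees, a list of three. In form: {"offset": [[tx, ty, tz], ...], "angular": [[rx, ry, rz], ...]}. A call has 1 to 10 rows; each row shifts and turns the commanded pose from where the row before left it, along the tool's axes as they then stand; what a row does not reach is not made up. A row lasts 1/8 s, in which the tool goes at most 62.5 mm and 10.7 degrees, less where a joint would pass 70% of its speed; a pose out of reach is approached as far as the arm can. A call with a gripper value outside its range is refused whole. OPENING is the closure, from -1 (fully open) to 1 (shut), so that 0 is half open, set as the call begins (- or left out, the last holds). The fingers move at their own pace and stop on an object; the grip force is fixed at half the most. Time passes only in rows, so rows that do not move let the fingers close. It gives the time, the measured TCP pose, the force and the opening at its end, in the units of the state.
- status.get_state(): the state, without advancing time (a new reading comes with each control period).
- capture(name): name is "scene" or "side" or "wrist"; returns the picture (400x640x3 uint8, red, green, blue); there is no depth.
- camera_model(name): a dict with "K" (3x3 intrinsics, pixels), "dist_coeffs" ([k1, k2, p1, p2, k3] as OpenCV has them; the pictures are not rectified), "T" (4x4, takes a point from camera to world coordinates). Camera axes: x right, y down, z forward; pixel columns grow to the right and rows downward; lengths in m; the calibration is good to about 2 mm. A picture is of the moment at which its call begins: read the wrist's pose just before it. camera_model takes no time and is no camera call; for the wrist camera it gives the pose at the moment of the call.
- env.close_job(): hands the job in, once; it reports no verdict.
Trained networks look in the newest picture that a camera, given by its name, has taken for a name from the list of things; names that differ only in an ending like _2 or _b are one class to them, and where a whole thing is asked for, a point or a joint stands for the part that bears it (a point fixed in the world has none). Each returns a list of dicts, best first, with "conf" (0 to 1); they miss things now and then, are a little off and sometimes report something else, mostly with a low value. They report only what shows in the picture. A call takes as long as a camera call. They do not tell look-alikes from the thing itself.
- finder.find_in(camera, thing): "location" ([x, y, z] in m, in world coordinates, good to about 4 mm: the middle of the surface that is visible of it).
The state is a dict: "time_s": time; "joint_pos": joint angles; "qvel": joint speeds; "effort": joint torques, N m; "tool_pos": TCP position; "ee_rot": TCP orientation; "wrist_force": force on the tool from outside, world axes, zero at the start; "torque": the same for the moment, N m; "gripper_width": opening from 0.0 (shut) to 1.0 (fully open).
Only numpy, scipy, OpenCV 4.12 (cv2) and the standard library are available. Lean on these libraries where they do the work, as an engineer would, in place of code of your own. Each camera call takes 0.05 s, during which the arm holds its last target.

## Working session

There is one attempt and no reset: what is moved stays moved. The work goes in short steps, Python scripts to look and compute and a shell command to move; the robot and the scene stay as the last step left them, time stands still between calls to the robot, and variables do not carry over. Pictures are saved under pics/ and viewed, and the job is handed in when it is done.

```bash
ls; mkdir -p pics
python3 - <<'E'
from plant import status, capture, camera_model, env, finder
import cv2
print(status.get_state())
for n in ("scene","side","wrist"):
    im=capture(n); cv2.imwrite(f"pics/{n}0.png",im[:,:,::-1])
    m=camera_model(n); print(n,m["K"],m["dist_coeffs"],m["T"])
    for t in ("tray","trigger_face","cradle","probe","dryer","spot"):
        try: print(t,[(round(d["conf"],2),[round(float(x),3) for x in d["location"]]) for d in finder.find_in(n,t)][:4])
        except Exception as e: print(t,e)
print(status.get_state()["time_s"])
E
```

```text
pics
{'time_s': 0.0, 'joint_pos': array([1.13139871e+00, 2.59180643e-01, 2.07395441e-02, 1.33367260e+00,
       3.12786040e-06, 1.41822842e+00]), 'qvel': array([-0.00083011, -0.00035346,  0.00051993,  0.00052175,  0.00078548,
       -0.00188626]), 'effort': array([-5.81271997e-04, -5.55637407e+01,  3.44531751e+01,  1.37402338e-02,
       -2.51918946e-04,  2.08030730e-05]), 'tool_pos': array([0.1554679 , 0.5272769 , 0.23066369]), 'ee_rot': array([-3.14029106e+00, -2.03301698e-04,  2.85476281e+00]), 'wrist_force': array([0.27333869, 0.29913668, 0.11937076]), 'torque': array([-0.01049492, -0.05094714, -0.02031075]), 'gripper_width': 1.0020342533647204}
scene [[422.52418276   0.         317.54954618]
 [  0.         422.52418276 202.32716326]
 [  0.           0.           1.        ]] [-0.00958686  0.          0.          0.          0.        ] [[ 0.7334032   0.37699311 -0.56568184  1.15088824]
 [ 0.6797905  -0.40935047  0.60853682 -0.70675025]
 [-0.00214794 -0.83084799 -0.55649528  0.74149504]
 [ 0.          0.          0.          1.        ]]
tray [(0.8, [0.583, -0.347, 0.034])]
trigg
[... 935 characters left out ...]
]), (0.65, [0.469, 0.098, 0.099])]
dryer [(0.72, [0.621, 0.234, 0.071])]
spot [(0.69, [0.711, 0.048, 0.012]), (0.52, [0.519, -0.301, 0.058]), (0.44, [0.627, 0.324, 0.09])]
wrist [[291.63742309   0.         322.48716869]
 [  0.         291.63742309 199.42513254]
 [  0.           0.           1.        ]] [-0.03588153  0.          0.          0.          0.        ] [[ 2.82942536e-01  9.13941756e-01  2.90953585e-01  8.12733369e-02]
 [ 9.59136863e-01 -2.69612785e-01 -8.58220527e-02  5.49097754e-01]
 [ 8.44900298e-06  3.03347018e-01 -9.52880153e-01  3.73588210e-01]
 [ 0.00000000e+00  0.00000000e+00  0.00000000e+00  1.00000000e+00]]
tray []
trigger_face []
cradle []
probe []
dryer []
spot []
1.05
```

View pics/scene0.png

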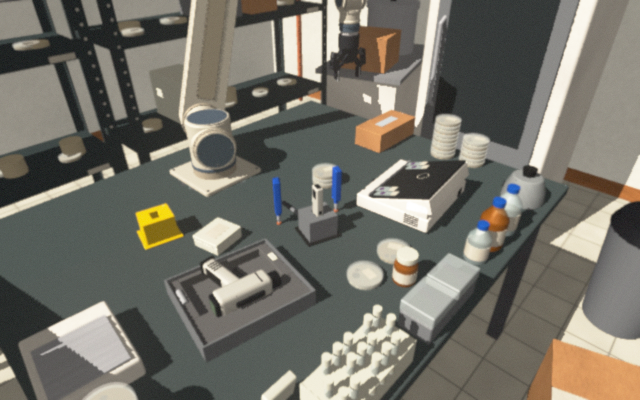

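View pics/side0.png

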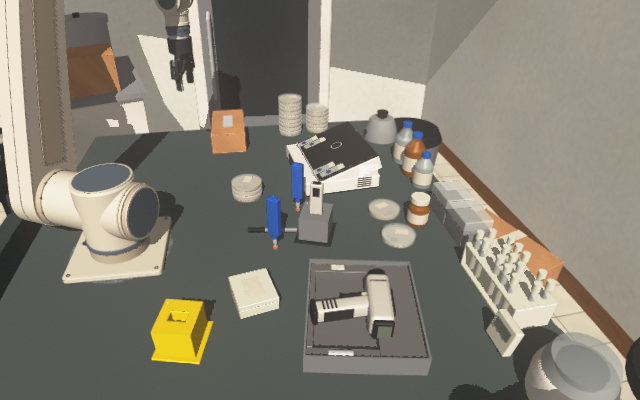

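View pics/wrist0.png

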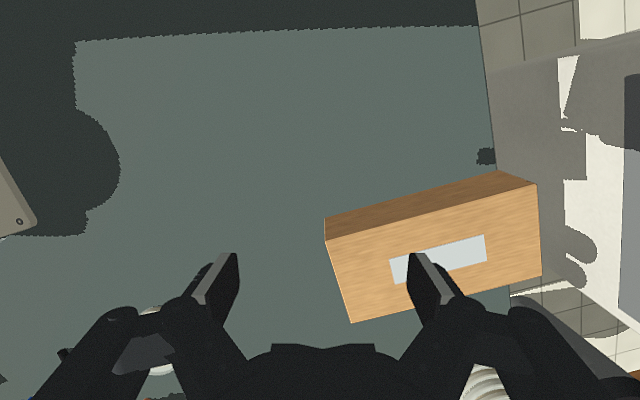

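Run:
```python
import cv2
a=cv2.imread("pics/side0.png"); b=cv2.imread("pics/scene0.png")
def cr(im,x,y,w,h,n): cv2.imwrite(n,cv2.resize(im[y:y+h,x:x+w],(800,600),interpolation=cv2.INTER_CUBIC))
cr(a,295,245,152,114,"pics/c1.png");cr(b,160,235,160,120,"pics/c2.png")
cr(a,240,120,160,120,"pics/c3.png");cr(b,260,130,220,165,"pics/c4.png")
```

```text
(no output)
```

View pics/c1.png

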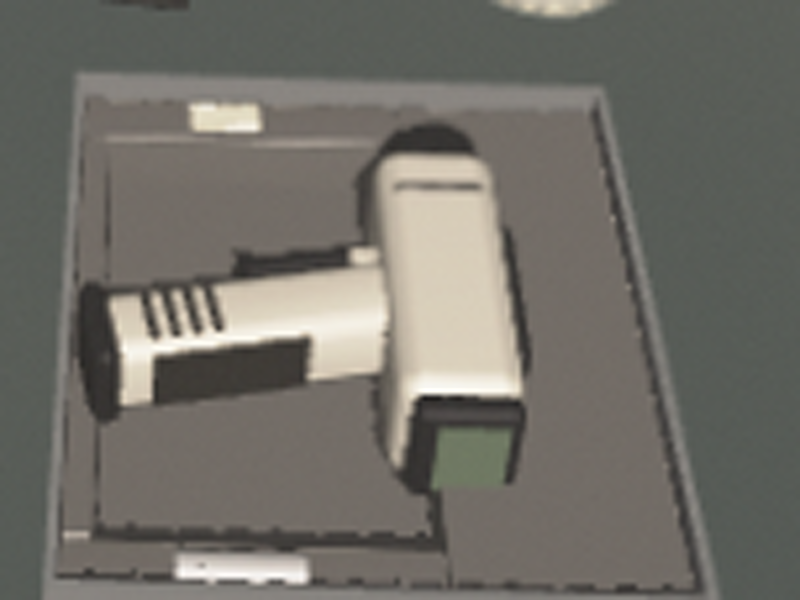

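View pics/c2.png

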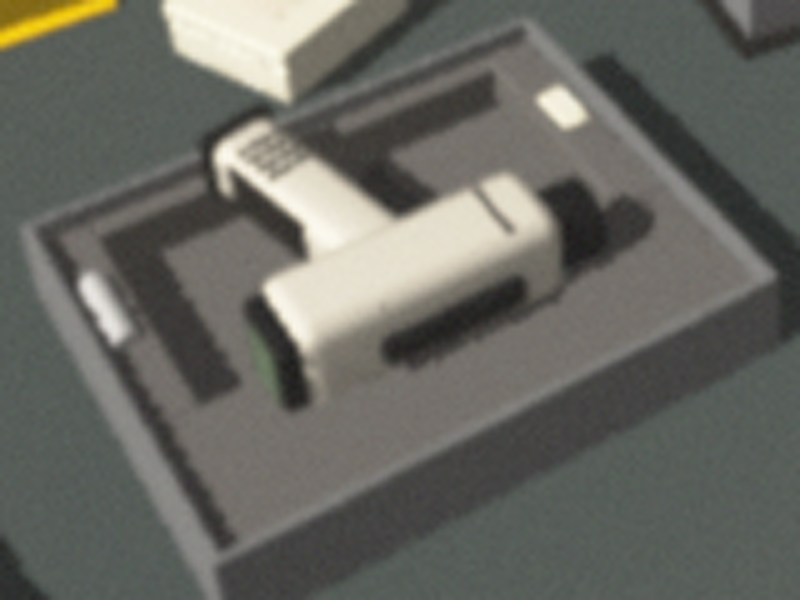

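View pics/c3.png

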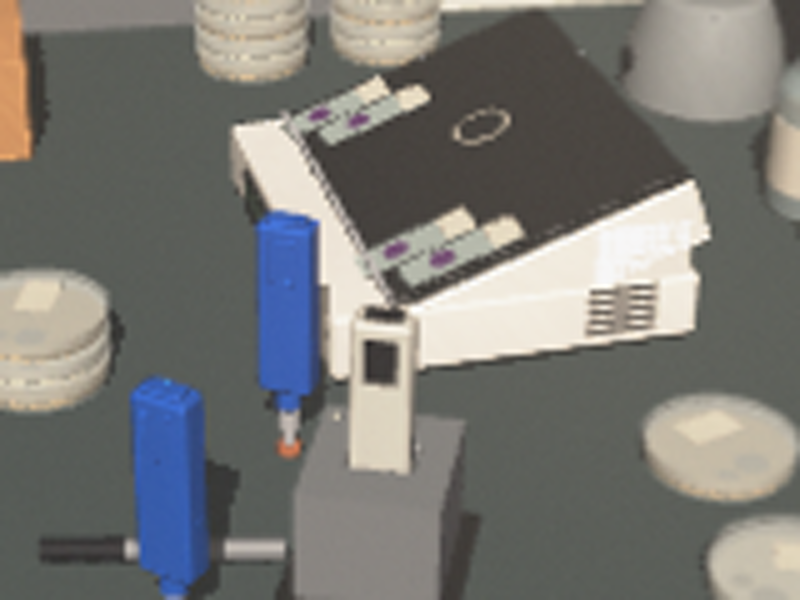

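View pics/c4.png

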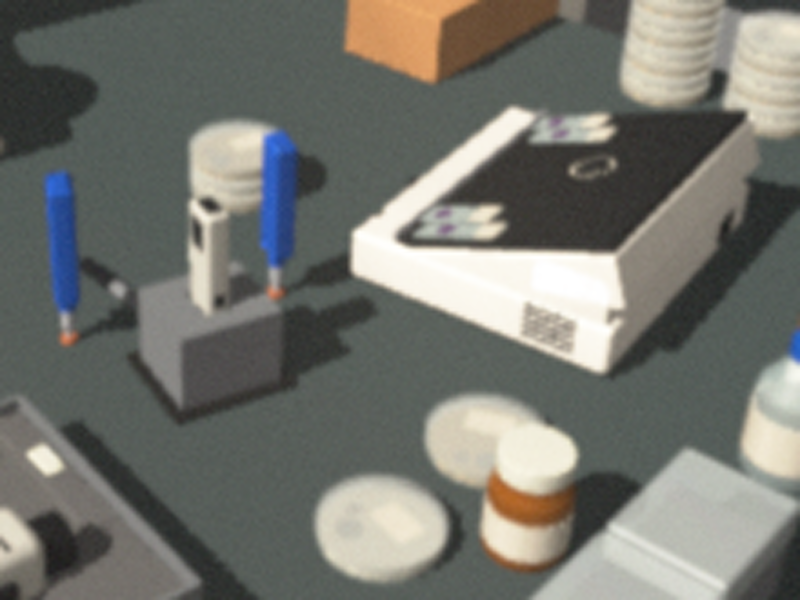

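```bash
cat > h.py <<'E'
import numpy as np, cv2
from plant import camera_model
def ray(cam,u,v,m=None):
    m=m or camera_model(cam); p=cv2.undistortPoints(np.array([[[u,v]]],float),np.array(m["K"]),np.array(m["dist_coeffs"]))[0,0]
    T=np.array(m["T"]); return T[:3,3],T[:3,:3]@np.array([p[0],p[1],1.])
def onz(cam,u,v,z,m=None):
    o,d=ray(cam,u,v,m); return o+d*(z-o[2])/d[2]
def tri(*obs):
    A=np.zeros((3,3));b=np.zeros(3);R=[]
    for c in obs:
        o,d=ray(*c); d=d/np.linalg.norm(d); P=np.eye(3)-np.outer(d,d); A+=P;b+=P@o;R.append((o,P))
    x=np.linalg.solve(A,b); return x,[np.linalg.norm(P@(x-o)) for o,P in R]
def proj(cam,X,m=None):
    m=m or camera_model(cam); T=np.linalg.inv(np.array(m["T"])); r,_=cv2.Rodrigues(T[:3,:3])
    return cv2.projectPoints(np.array(X,float).reshape(-1,1,3),r,T[:3,3],np.array(m["K"]),np.array(m["dist_coeffs"]))[0][:,0]
E
python3 - <<'E'
from h import *
np.set_printoptions(precision=4,suppress=True)
c1=lambda x,y:("side",295+x*.19,245+y*.19)
c2=lambda x,y:("scene",160+x*.2,235+y*.2)
c3=lambda x,y:("side",240+x*.2,120+y*.2)
c4=lambda x,y:("scene",260+x*.275,130+y*.275)
print("tray rim z46")
for p in [c1(77,73),c1(603,88),c2(530,20),c2(775,272),c2(215,560),c2(22,228)]: print(p[0],onz(*p,.046))
print("trig top z59",[onz(*c1(*q),.059) for q in [(235,262),(345,252)]])
print("grip top z67 c1",[onz(*c1(*q),.067) for q in [(110,295),(118,345),(375,268)]])
print("butt",onz(*c1(95,285),.06),onz(*c2(255,115),.067))
print("ring",tri(c3(482,126),c4(593,167)))
print("probe top", tri(c3(385,315),c4(209,204)))
print("probe top corners side z153",[onz(*c3(*q),.153) for q in [(355,318),(412,322),(364,303),(417,308)]])
print("cradle top z70 side",[onz(*c3(*q),.070) for q in [(298,492),(440,510),(466,420),(325,412)]])
print("cradle top z70 scene",[onz(*c4(*q),.070) for q in [(140,290),(183,342),(283,306),(235,265)]])
print("plate low corners side",onz(*c3(400,300),.055),onz(*c3(285,118),.055),"hi",onz(*c3(692,182),.12),onz(*c3(535,10),.12))
E
```

```text
tray rim z46
side [ 0.4594 -0.1655  0.046 ]
side [ 0.6835 -0.2121  0.046 ]
scene [ 0.4619 -0.1643  0.046 ]
scene [ 0.6803 -0.2098  0.046 ]
scene [ 0.6252 -0.4723  0.046 ]
scene [ 0.4043 -0.4267  0.046 ]
trig top z59 [array([ 0.498 , -0.3008,  0.059 ]), array([ 0.5414, -0.3026,  0.059 ])]
grip top z67 c1 [array([ 0.4458, -0.3178,  0.067 ]), array([ 0.4442, -0.3429,  0.067 ]), array([ 0.5477, -0.3205,  0.067 ])]
butt [ 0.4425 -0.3051  0.06  ] [ 0.4404 -0.3186  0.067 ]
ring (array([0.6298, 0.3253, 0.0924]), [np.float64(0.0006602780289515834), np.float64(0.0006602780289515583)])
probe top (array([ 0.5026, -0.0098,  0.1543]), [np.float64(0.001094577629640564), np.float64(0.0010945776296405437)])
probe top corners side z153 [array([ 0.4878, -0.0104,  0.153 ]), array([ 0.5148, -0.0183,  0.153 ]), array([0.4948, 0.0036, 0.153 ]), array([ 0.5199, -0.0052,  0.153 ])]
cradle top z70 side [array([ 0.4556, -0.0361,  0.07  ]), array([ 0.5227, -0.0622,  0.07  ]), array([0.5529, 0.0161, 0.07  ]), array([0.4806, 0.0349, 0.07  ])]
cradle top z70 scene [array([ 0.4545, -0.0356,  0.07  ]), array([ 0.5246, -0.0614,  0.07  ]), array([0.5488, 0.0225, 0.07  ]), array([0.485 , 0.0391, 0.07  ])]
plate low corners side [0.5476 0.1724 0.055 ] [0.5164 0.4335 0.055 ] hi [0.7218 0.1738 0.12  ] [0.6937 0.4464 0.12  ]
```

```bash
python3 -m handwheel '{"offset":[[-0.039,-0.0445,-0.004],[-0.039,-0.0445,-0.004],[-0.039,-0.0445,-0.004],[-0.039,-0.0445,-0.004],[-0.039,-0.0445,-0.004],[-0.039,-0.0445,-0.004],[-0.039,-0.0445,-0.004],[-0.039,-0.0445,-0.004],[-0.039,-0.0445,-0.004],[-0.039,-0.0445,-0.004]],"angular":[[0,0,0],[0,0,0],[0,0,0],[0,0,0],[0,0,0],[0,0,0],[0,0,0],[0,0,0],[0,0,0],[0,0,0]]}'
```

```text
time_s: 2.3
tool_pos: [0.4042, -0.0117, 0.2717]
ee_rot: [3.141, 0.001, 2.854]
wrist_force: [1.5, 1.1, -0.7]
gripper_width: 1.0
```

```bash
cat > t.py <<'E'
# usage: t.py x y z yawdeg : offset in current tool axes to the target, and needed yaw turn about tool z
import sys, numpy as np
from scipy.spatial.transform import Rotation as R
from plant import status
s=status.get_state(); r=R.from_euler("xyz",s["ee_rot"]); np.set_printoptions(precision=4,suppress=True)
print("t",s["time_s"],"pos",s["tool_pos"],"rpy",np.degrees(s["ee_rot"]),"F",s["wrist_force"],"w",s["gripper_width"])
print("q",s["joint_pos"])
if len(sys.argv)>3:
    print("offset",r.inv().apply(np.array(list(map(float,sys.argv[1:4])))-s["tool_pos"]))
    rp=list(map(float,sys.argv[4:]));
    tgt=R.from_euler("xyz",([180,0]+rp) if len(rp)==1 else rp,degrees=True)
    print("rotvec tool deg",np.degrees((r.inv()*tgt).as_rotvec()))
E
python3 t.py 0.56 -0.33 0.27 178
```

```text
t 2.3 pos [ 0.4042 -0.0117  0.2717] rpy [179.9869   0.0598 163.5403] F [ 1.4686  1.0866 -0.7463] w 0.9998605090980567
q [-0.2372 -0.003  -0.187   1.3858  0.0002  0.0501]
offset [-0.2396 -0.2612  0.0019]
rotvec tool deg [  0.0055   0.0611 -14.4597]
```

```bash
python3 -m handwheel '{"offset":[[-0.04,-0.0435,0],[-0.04,-0.0435,0],[-0.04,-0.0435,0],[-0.04,-0.0435,0],[-0.04,-0.0435,0],[-0.04,-0.0435,0],[0,0,0],[0,0,0],[0,0,0]],"angular":[[0,0,0],[0,0,0],[0,0,0],[0,0,0],[0,0,0],[0,0,0],[0,0,-7.2],[0,0,-7.2],[0,0,0]]}'
python3 - <<'E'
from plant import *
from h import *
import pickle
m=camera_model("wrist"); im=capture("wrist"); cv2.imwrite("pics/w1.png",im[:,:,::-1]); pickle.dump(m,open("w1.pkl","wb"))
for t in ("trigger_face","tray","grip_mid"): print(t,finder.find_in("wrist",t)[:3])
E
python3 t.py
```

```text
time_s: 3.42
tool_pos: [0.5601, -0.328, 0.271]
ee_rot: [3.141, -0.0, 3.105]
wrist_force: [-0.2, -0.4, 0.0]
gripper_width: 1.001
trigger_face [{'location': [0.5186, -0.3047, 0.0582], 'conf': 0.64}, {'location': [0.4976, -0.0379, 0.0578], 'conf': 0.21}]
tray [{'location': [0.5315, -0.3209, 0.0299], 'conf': 0.56}]
grip_mid [{'location': [0.5526, -0.3239, 0.067], 'conf': 0.64}]
t 3.625 pos [ 0.5601 -0.3276  0.2715] rpy [-179.9869    0.0133  177.8699] F [ 0.1361  0.0151 -0.0075] w 0.9983183062875565
q [-0.6584  0.4308  0.3801  1.5198 -0.0001 -0.6213]
```

View pics/w1.png

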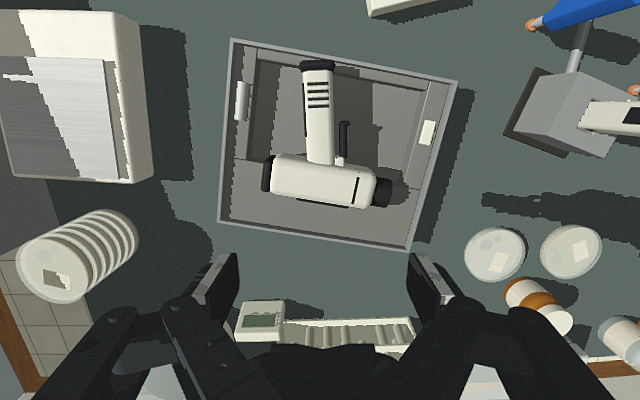

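Run:
```python
import cv2
a=cv2.imread("pics/w1.png")
cv2.imwrite("pics/w1c.png",cv2.resize(a[50:215,240:460][:165,:220],(800,600),interpolation=cv2.INTER_CUBIC))
```

```text
(no output)
```

View pics/w1c.png

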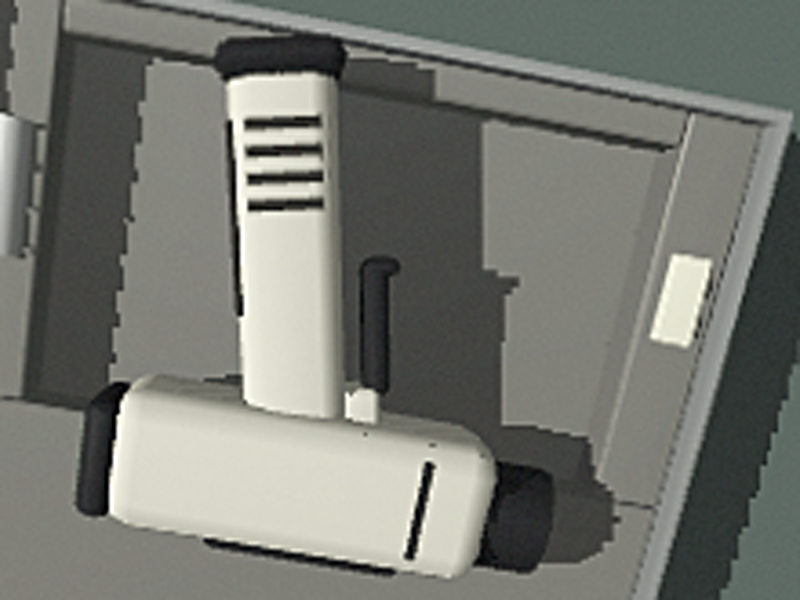

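Run:
```python
from h import *
import pickle
np.set_printoptions(precision=4,suppress=True)
m=pickle.load(open("w1.pkl","rb"))
w=lambda x,y,z: onz("wrist",240+x*.275,50+y*.275,z,m)
print("trig top face/front edge",w(390,285,.059),w(388,390,.059),"tip",w(398,258,.059),"end",w(375,393,.059), "back",w(360,280,.059))
print("grip edges z60 L",w(230,80,.06),w(243,400,.06)," R",w(340,80,.06),w(346,415,.06))
print("z50 L",w(230,80,.05),w(243,400,.05)," R",w(340,80,.05),w(346,415,.05))
print("butt",w(220,70,.05),w(345,70,.05))
print("head near L",w(140,378,.07),w(490,440,.07))
print("corner",w(792,113,.046))
```

```text
trig top face/front edge [ 0.5081 -0.2971  0.059 ] [ 0.5425 -0.2982  0.059 ] tip [ 0.4996 -0.2944  0.059 ] end [ 0.5433 -0.3025  0.059 ] back [ 0.5061 -0.3068  0.059 ]
grip edges z60 L [ 0.4442 -0.3457  0.06  ] [ 0.5439 -0.3469  0.06  ]  R [ 0.4454 -0.3118  0.06  ] [ 0.5503 -0.3125  0.06  ]
z50 L [ 0.4431 -0.3463  0.05  ] [ 0.5456 -0.3475  0.05  ]  R [ 0.4444 -0.3114  0.05  ] [ 0.5522 -0.3121  0.05  ]
butt [ 0.44   -0.3493  0.05  ] [ 0.4415 -0.3097  0.05  ]
head near L [ 0.5337 -0.3793  0.07  ] [ 0.5584 -0.2655  0.07  ]
corner [ 0.4582 -0.1641  0.046 ]
```

```bash
python3 t.py 0.518 -0.325 0.027 179
```

```text
t 3.625 pos [ 0.5601 -0.3276  0.2715] rpy [-179.9869    0.0133  177.8699] F [ 0.1361  0.0151 -0.0075] w 0.9983183062875565
q [-0.6584  0.4308  0.3801  1.5198 -0.0001 -0.6213]
offset [0.0423 0.0011 0.2445]
rotvec tool deg [-0.0132  0.0132 -1.1301]
```

```bash
python3 -m handwheel '{"offset":[[0.042,0.001,0.03],[0,0,0.05],[0,0,0.05],[0,0,0.035],[0,0,0]],"angular":[[0,0,-1.1],[0,0,0],[0,0,0],[0,0,0],[0,0,0]]}' -0.7; python3 t.py 0.518 -0.325 0.027 179
python3 - <<'E'
from plant import *
from h import *
im=capture("wrist"); cv2.imwrite("pics/w2.png",im[:,:,::-1])
E
```

```text
time_s: 4.25
tool_pos: [0.517, -0.3243, 0.1043]
ee_rot: [3.139, -0.004, 3.124]
wrist_force: [0.3, -0.3, 0.8]
gripper_width: 0.854
t 4.25 pos [ 0.517  -0.3243  0.1043] rpy [179.8349  -0.2032 179.0147] F [ 0.3005 -0.253   0.7981] w 0.8535699206933993
q [-0.6976  0.4235 -0.0617  1.0902  0.     -0.6804]
offset [-0.0013 -0.0009  0.0773]
rotvec tool deg [ 0.1651 -0.2032  0.0144]
```

View pics/w2.png

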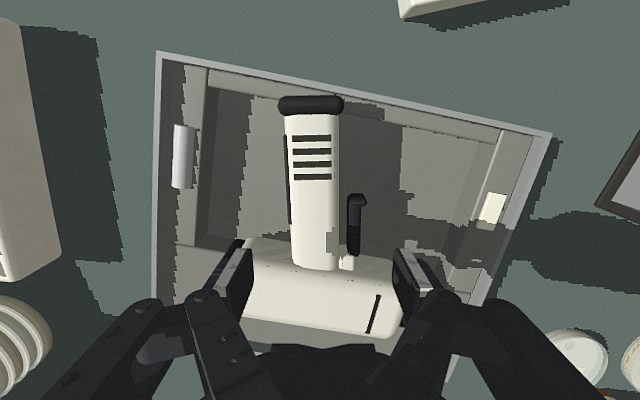

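```bash
python3 -m handwheel '{"offset":[[-0.001,-0.001,0.04],[0,0,0.037],[0,0,0]],"angular":[[0,0,0],[0,0,0],[0,0,0]]}' ; python3 t.py 0.518 -0.325 0.027 179
python3 - <<'E'
from plant import *
from h import *
im=capture("wrist"); cv2.imwrite("pics/w3.png",im[:,:,::-1])
E
```

```text
time_s: 4.68
tool_pos: [0.5189, -0.326, 0.0291]
ee_rot: [3.14, -0.001, 3.125]
wrist_force: [-0.0, 0.8, 0.1]
gripper_width: 0.85
t 4.675 pos [ 0.5189 -0.326   0.0291] rpy [179.9287  -0.0851 179.0493] F [-0.0101  0.8035  0.0863] w 0.8496612564358509
q [-0.6978  0.4868 -0.1661  0.9198  0.     -0.6813]
offset [0.0009 0.001  0.0021]
rotvec tool deg [ 0.0712 -0.0851  0.0492]
```

View pics/w3.png

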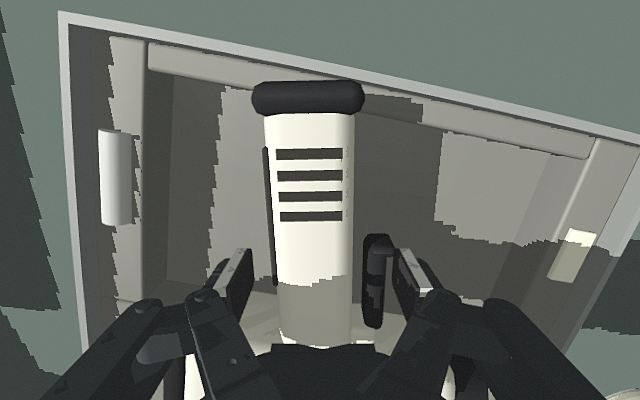

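```bash
python3 -m handwheel '{"offset":[[0,0,0],[0,0,0],[0,0,0],[0,0,0]],"angular":[[0,0,0],[0,0,0],[0,0,0],[0,0,0]]}' 0.02; python3 t.py
```

```text
time_s: 5.22
tool_pos: [0.5193, -0.3244, 0.032]
ee_rot: [3.139, 0.001, 3.128]
wrist_force: [-6.5, 9.6, 12.5]
gripper_width: 0.516
t 5.225 pos [ 0.5193 -0.3244  0.032 ] rpy [179.8447   0.0848 179.1944] F [-6.4943  9.5878 12.4924] w 0.5161793142362836
q [-0.6969  0.4824 -0.1656  0.9234  0.003  -0.6828]
```

```bash
python3 -m handwheel '{"offset":[[0,0,0],[0,0,0],[0,0,0],[0,0,0]],"angular":[[0,0,0],[0,0,0],[0,0,0],[0,0,0]]}' 0.3; python3 t.py
python3 - <<'E'
from plant import *
from h import *
im=capture("wrist"); cv2.imwrite("pics/w4.png",im[:,:,::-1])
E
```

```text
time_s: 5.72
tool_pos: [0.5193, -0.3244, 0.032]
ee_rot: [3.139, 0.002, 3.128]
wrist_force: [-5.5, 9.6, 12.8]
gripper_width: 0.523
t 5.725 pos [ 0.5193 -0.3244  0.032 ] rpy [179.8463   0.0885 179.1981] F [-5.5037  9.5698 12.7921] w 0.5226496144047774
q [-0.6968  0.4824 -0.1656  0.9233  0.0031 -0.6828]
```

View pics/w4.png

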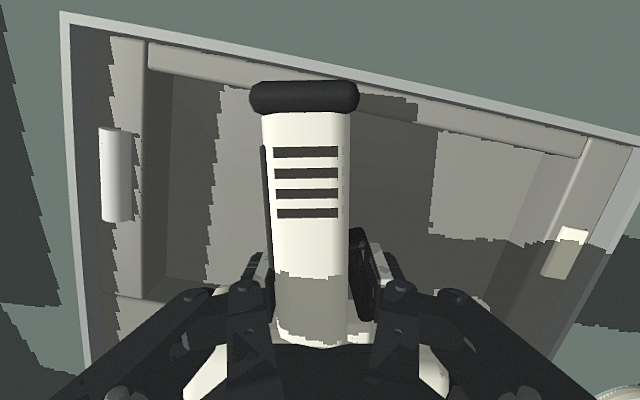

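```bash
python3 -m handwheel '{"offset":[[0,0,0],[0,0,0],[0,0,0],[0,0,0],[0,0,0]],"angular":[[0,0,0],[0,0,0],[0,0,0],[0,0,0],[0,0,0]]}' -0.7; python3 t.py
python3 - <<'E'
from plant import *
from h import *
im=capture("wrist"); cv2.imwrite("pics/w5.png",im[:,:,::-1])
E
```

```text
time_s: 6.4
tool_pos: [0.5192, -0.3265, 0.0293]
ee_rot: [-3.142, -0.0, 3.125]
wrist_force: [-0.3, 0.5, -0.0]
gripper_width: 0.846
t 6.4 pos [ 0.5192 -0.3265  0.0293] rpy [-179.999    -0.0023  179.0553] F [-0.3268  0.529  -0.0374] w 0.84570191087219
q [-0.6981  0.4863 -0.1666  0.9179 -0.     -0.6816]
```

View pics/w5.png

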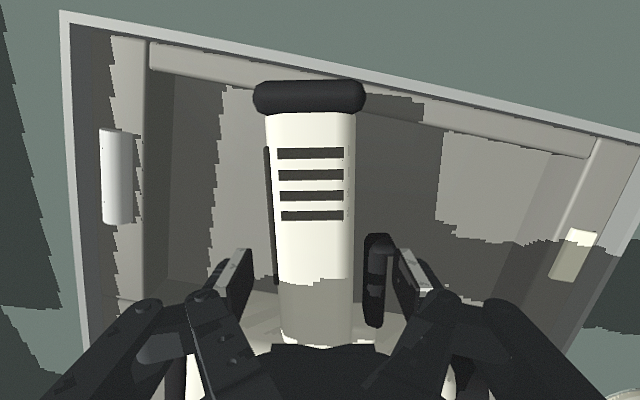

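```bash
python3 -m handwheel '{"offset":[[0,0,-0.06],[0,0,-0.06],[0,0.02,-0.055],[-0.004,0.057,-0.02],[-0.004,0.057,-0.01],[-0.004,0.057,0],[-0.004,0.057,0],[-0.004,0.055,0],[0,0,0]],"angular":[[0,0,0],[0,0,0],[0,0,0],[0,0,0],[0,0,0],[0,0,0],[0,0,0],[0,0,9],[0,0,9]]}' -1
python3 - <<'E'
from plant import *
from h import *
import pickle
for i in range(1):
    m=camera_model("wrist"); im=capture("wrist"); cv2.imwrite("pics/w6.png",im[:,:,::-1]); pickle.dump(m,open("w6.pkl","wb"))
for t in ("probe","cradle"): print(t,finder.find_in("wrist",t)[:3])
E
python3 t.py 0.504 -0.01 0.25 161
```

```text
time_s: 7.58
tool_pos: [0.544, -0.0202, 0.2345]
ee_rot: [3.141, 0.0, 2.811]
wrist_force: [-0.5, -0.0, -0.0]
gripper_width: 0.998
probe [{'location': [0.396, -0.0492, 0.139], 'conf': 0.88}, {'location': [0.4708, 0.1005, 0.141], 'conf': 0.86}, {'location': [0.498, -0.0065, 0.1508], 'conf': 0.84}]
cradle [{'location': [0.4909, -0.0016, 0.0678], 'conf': 0.88}]
t 7.725 pos [ 0.5441 -0.0234  0.2343] rpy [-179.9917   -0.0021  161.2647] F [ 0.5447 -0.5489  0.2471] w 1.0001787147385475
q [-0.1971  0.2486  0.0153  1.3376 -0.0001  0.1299]
offset [ 0.0423 -0.0002 -0.0157]
rotvec tool deg [-0.0083 -0.0021  0.2647]
```

View pics/w6.png

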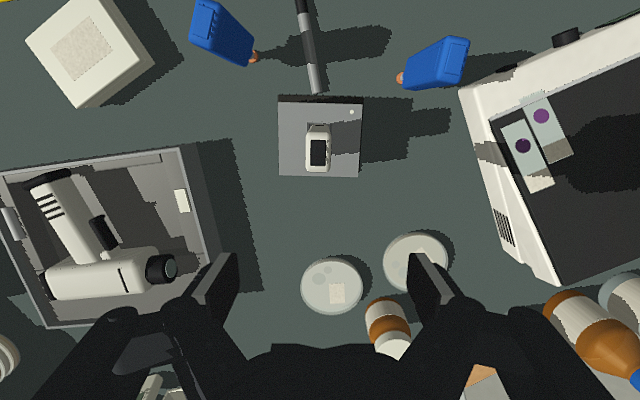

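Run:
```python
import cv2
a=cv2.imread("pics/w6.png")
cv2.imwrite("pics/w6c.png",cv2.resize(a[85:190,250:390],(800,600),interpolation=cv2.INTER_CUBIC))
```

```text
(no output)
```

View pics/w6c.png

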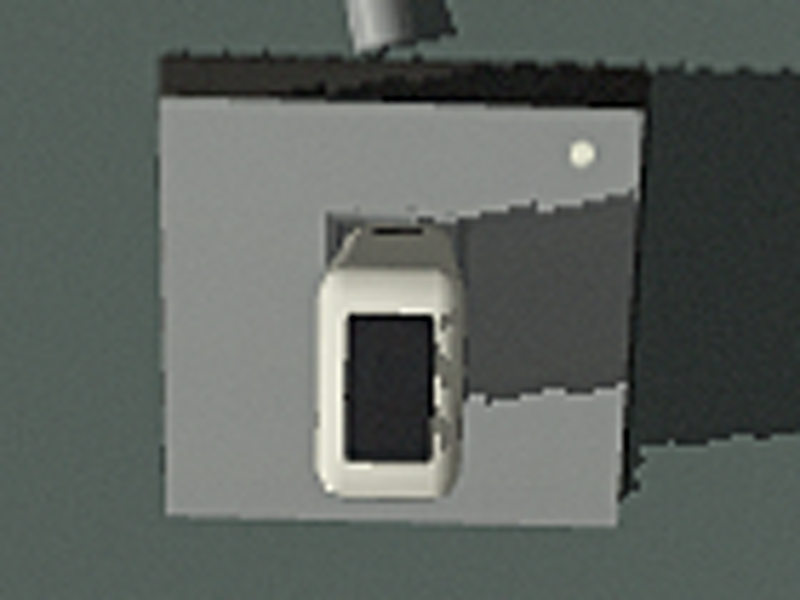

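Run:
```python
from h import *
import pickle
np.set_printoptions(precision=4,suppress=True)
m=pickle.load(open("w6.pkl","rb"))
w=lambda x,y,z: onz("wrist",250+x*.175,85+y*.175,z,m)[:2]
def yaw(a,b): return np.degrees(np.arctan2(*(b-a)[::-1]))
C=[w(163,98,.07),w(643,108,.07),w(617,524,.07),w(166,515,.07)]
print(C,np.mean(C,0),[yaw(C[i],C[(i+1)%4]) for i in range(4)],[np.linalg.norm(C[i]-C[(i+1)%4]) for i in range(4)])
P=[w(320,268,.152),w(465,268,.152),w(460,497,.152),w(316,495,.152)]
print(P,np.mean(P,0),[yaw(P[i],P[(i+1)%4]) for i in range(4)])
```

```text
[array([ 0.452 , -0.0354]), array([0.481 , 0.0437]), array([0.5512, 0.0175]), array([ 0.5219, -0.0623])] [ 0.5015 -0.0091] [np.float64(69.88968683034201), np.float64(-20.439681079304886), np.float64(-110.14151587772959), np.float64(158.97907413581314)] [np.float64(0.08427591791564226), np.float64(0.07495691376736476), np.float64(0.08503568800979298), np.float64(0.07491882748442939)]
[array([ 0.4838, -0.0129]), array([0.49  , 0.0052]), array([ 0.519 , -0.0053]), array([ 0.5123, -0.0239])] [ 0.5013 -0.0092] [np.float64(71.02556226083622), np.float64(-19.726699244737084), np.float64(-109.78355179642148), np.float64(159.0647309240303)]
```

```bash
python3 t.py 0.5013 -0.0092 0.095 159.7
```

```text
t 7.725 pos [ 0.5441 -0.0234  0.2343] rpy [-179.9917   -0.0021  161.2647] F [ 0.5447 -0.5489  0.2471] w 1.0001787147385475
q [-0.1971  0.2486  0.0153  1.3376 -0.0001  0.1299]
offset [ 0.0451 -0.0003  0.1393]
rotvec tool deg [-0.0084 -0.002   1.5647]
```

```bash
python3 -m handwheel '{"offset":[[0.045,0,0],[0,0,0.045],[0,0,0],[0,0,0]],"angular":[[0,0,0],[0,0,1.6],[0,0,0],[0,0,0]]}'; python3 t.py 0.5013 -0.0092 0.095 159.7
python3 - <<'E'
from plant import *
from h import *
im=capture("wrist"); cv2.imwrite("pics/w7.png",im[:,:,::-1])
E
```

```text
time_s: 8.22
tool_pos: [0.5023, -0.0098, 0.1904]
ee_rot: [3.141, 0.001, 2.784]
wrist_force: [-0.2, 0.3, -0.7]
gripper_width: 1.004
t 8.225 pos [ 0.5023 -0.0098  0.1904] rpy [179.9911   0.0421 159.5327] F [-0.1836  0.2644 -0.6538] w 1.0040545602720172
q [-0.1868  0.1933 -0.1709  1.2058  0.      0.1705]
offset [0.0012 0.0002 0.0954]
rotvec tool deg [ 0.0088  0.0421 -0.1673]
```

View pics/w7.png

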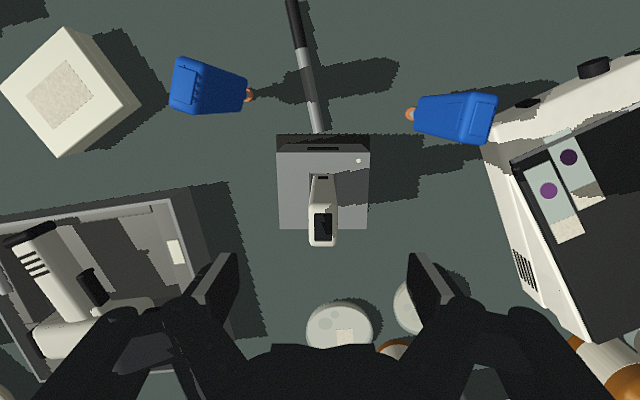

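```bash
python3 -m handwheel '{"offset":[[0.001,0,0.045],[0,0,0.05],[0,0,0],[0,0,0]],"angular":[[0,0,0],[0,0,0],[0,0,0],[0,0,0]]}'; python3 t.py 0.5013 -0.0092 0.095 159.7
python3 - <<'E'
from plant import *
from h import *
im=capture("wrist"); cv2.imwrite("pics/w8.png",im[:,:,::-1])
E
```

```text
time_s: 8.78
tool_pos: [0.502, -0.0092, 0.0963]
ee_rot: [3.141, 0.002, 2.784]
wrist_force: [-0.1, 1.0, 0.8]
gripper_width: 1.003
t 8.775 pos [ 0.502  -0.0092  0.0963] rpy [179.9783   0.1275 159.4833] F [-0.056   1.0367  0.7887] w 1.0034772599819601
q [-0.1855  0.2568 -0.3418  0.9699 -0.      0.1726]
offset [ 0.0007 -0.0003  0.0013]
rotvec tool deg [ 0.0214  0.1276 -0.2167]
```

View pics/w8.png

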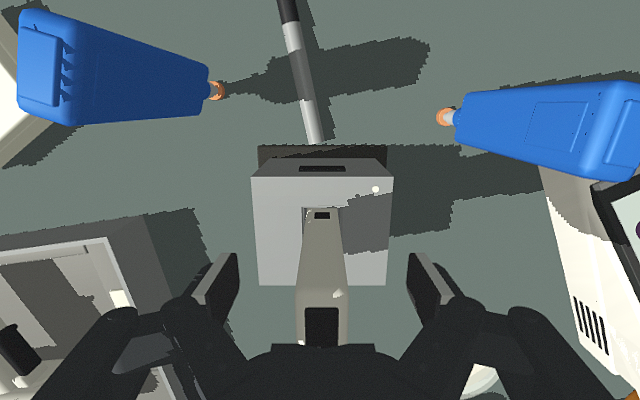

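```bash
python3 -m handwheel '{"offset":[[0,0,0],[0,0,0],[0,0,0],[0,0,0],[0,0,0],[0,0,0],[0,0,0]],"angular":[[0,0,0],[0,0,0],[0,0,0],[0,0,0],[0,0,0],[0,0,0],[0,0,0]]}' 1; python3 t.py
```

```text
time_s: 9.7
tool_pos: [0.5007, -0.0089, 0.0946]
ee_rot: [-3.141, 0.001, 2.783]
wrist_force: [-0.8, -0.1, 5.5]
gripper_width: 0.231
t 9.7 pos [ 0.5007 -0.0089  0.0946] rpy [-179.9881    0.0295  159.466 ] F [-0.7572 -0.1349  5.5282] w 0.2305981817477427
q [-0.1854  0.2574 -0.3459  0.967  -0.0003  0.173 ]
```

```bash
python3 -m handwheel '{"offset":[[0,0,-0.015],[0,0,-0.025],[0,0,-0.035],[0,0,-0.035],[0,0,-0.04],[0,0,-0.03],[0,0,0]],"angular":[[0,0,0],[0,0,0],[0,0,0],[0,0,0],[0,0,0],[0,0,0],[0,0,0]]}'; python3 t.py
python3 - <<'E'
from plant import *
from h import *
for n in ("scene","side","wrist"):
    im=capture(n); cv2.imwrite(f"pics/{n}9.png",im[:,:,::-1])
print(finder.find_in("side","probe")[:3])
print(finder.find_in("side","foot_face")[:3])
a=cv2.imread("pics/side9.png"); cv2.imwrite("pics/side9c.png",cv2.resize(a[80:260,230:470],(800,600),interpolation=cv2.INTER_CUBIC))
a=cv2.imread("pics/scene9.png"); cv2.imwrite("pics/scene9c.png",cv2.resize(a[100:280,250:490],(800,600),interpolation=cv2.INTER_CUBIC))
E
```

```text
time_s: 10.58
tool_pos: [0.5014, -0.0089, 0.276]
ee_rot: [3.141, 0.003, 2.783]
wrist_force: [0.3, -0.3, -1.8]
gripper_width: 0.224
t 10.575 pos [ 0.5014 -0.0089  0.276 ] rpy [179.9581   0.191  159.4709] F [ 0.2574 -0.3431 -1.7528] w 0.2235888897807881
q [-0.1852  0.1631  0.0093  1.4136  0.0001  0.1731]
[{'location': [0.3897, -0.0614, 0.0992], 'conf': 0.69}, {'location': [0.5023, -0.0199, 0.2512], 'conf': 0.63}, {'location': [0.4721, 0.1003, 0.1], 'conf': 0.57}]
[]
```

View pics/side9c.png

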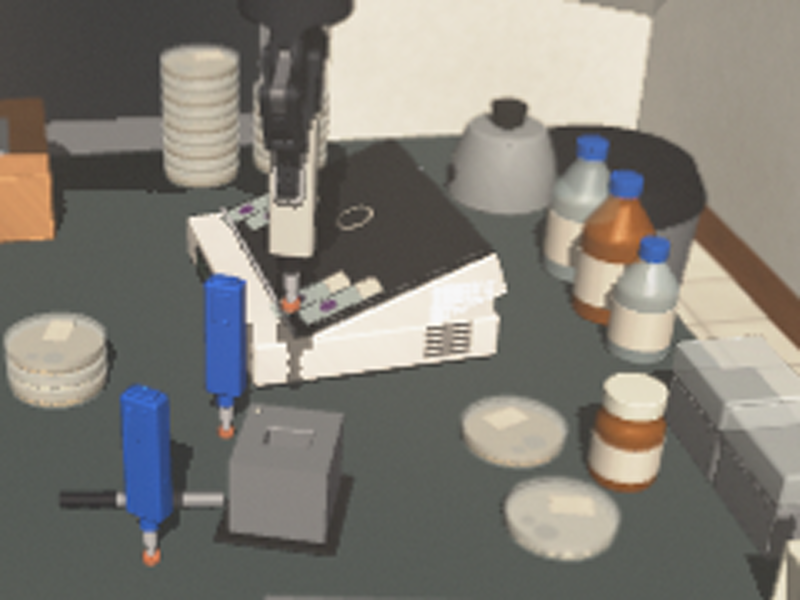

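View pics/scene9c.png

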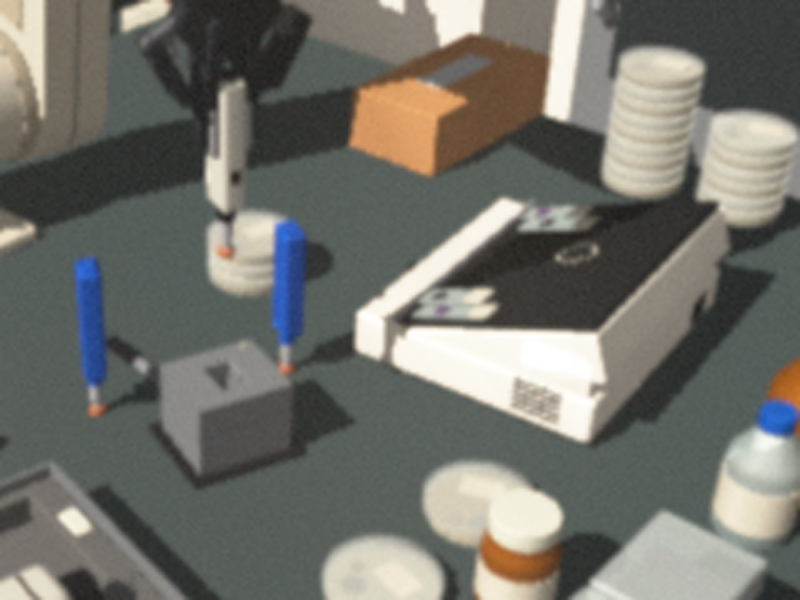

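View pics/wrist9.png

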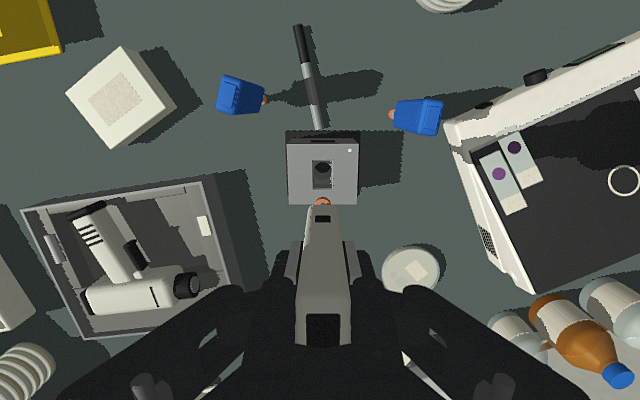

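```bash
python3 - <<'E'
from h import *
np.set_printoptions(precision=4,suppress=True)
print(tri(("side",317.3,171.5),("scene",318.1,176.2)))
print(proj("side",[[.5014,-.0092,.185]]),proj("scene",[[.5014,-.0092,.185]]))
E
python3 t.py 0.62 0.19 0.29 159.5
```

```text
(array([ 0.5032, -0.0078,  0.1847]), [np.float64(0.00047196781896072405), np.float64(0.00047196781896068486)])
[[316.6092 171.5256]] [[317.1839 176.2334]]
t 10.825 pos [ 0.5002 -0.0087  0.273 ] rpy [-179.9803   -0.1262  159.4705] F [ 0.0463 -0.2793 -1.6462] w 0.23094570108056753
q [-0.1853  0.1653  0.0045  1.4123  0.      0.173 ]
offset [-0.0425  0.2281 -0.0172]
rotvec tool deg [-0.0196 -0.1262 -0.0294]
```

```bash
python3 -m handwheel '{"offset":[[-0.008,0.04,-0.015],[-0.0085,0.047,-0.002],[-0.0085,0.047,0],[-0.0085,0.047,0],[-0.009,0.047,0],[0,0,0],[0,0,0]],"angular":[[0,0,0],[0,0,0],[0,0,0],[0,0,0],[0,0,0],[0,0,0],[0,0,0]]}'
python3 - <<'E'
from plant import *
from h import *
import pickle
m=camera_model("wrist"); im=capture("wrist"); cv2.imwrite("pics/w10.png",im[:,:,::-1]); pickle.dump(m,open("w10.pkl","wb"))
print(finder.find_in("wrist","spot")[:3])
E
python3 t.py
```

```text
time_s: 11.7
tool_pos: [0.6201, 0.1897, 0.2901]
ee_rot: [-3.14, -0.002, 2.784]
wrist_force: [-0.3, -0.2, 0.2]
gripper_width: 0.225
[{'location': [0.6288, 0.3305, 0.0923], 'conf': 0.62}]
t 11.8 pos [0.62   0.189  0.2912] rpy [-179.9767   -0.0208  159.423 ] F [ 0.3609  0.4775 -0.9218] w 0.227723812304693
q [ 0.1666  0.4318  0.4311  1.5707 -0.0002  0.5258]
```

View pics/w10.png

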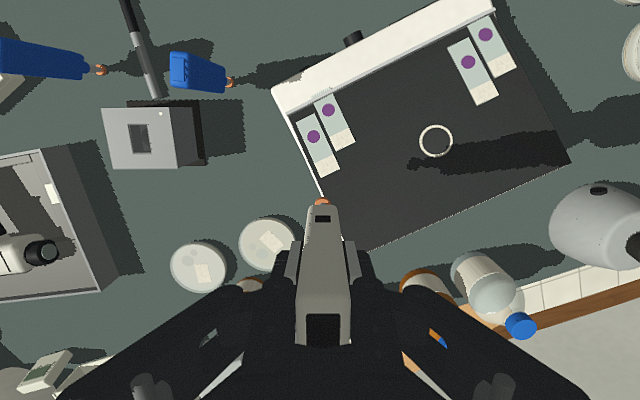

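Run:
```python
import cv2
a=cv2.imread("pics/w10.png")
cv2.imwrite("pics/w10c.png",cv2.resize(a[0:255,260:600],(800,600),interpolation=cv2.INTER_CUBIC))
cv2.imwrite("pics/w10d.png",cv2.resize(a[110:170,400:480],(800,600),interpolation=cv2.INTER_CUBIC))
```

```text
(no output)
```

View pics/w10c.png

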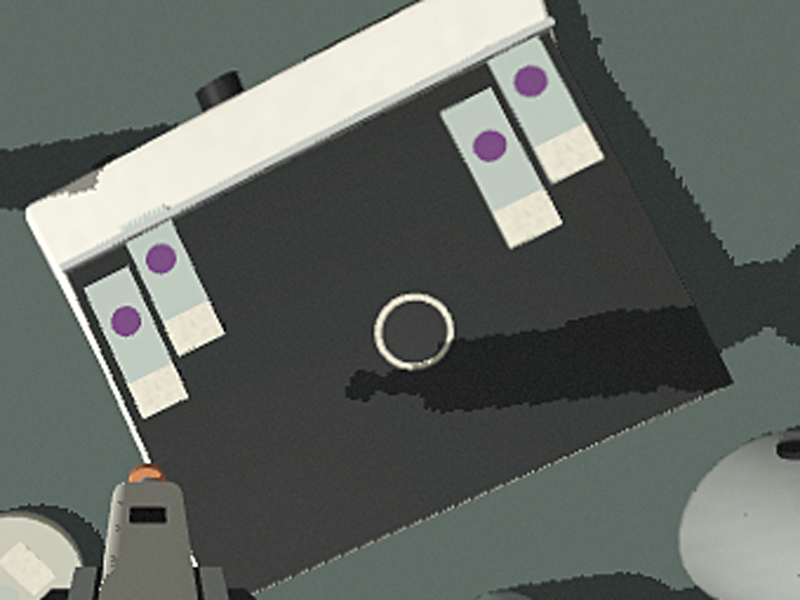

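View pics/w10d.png

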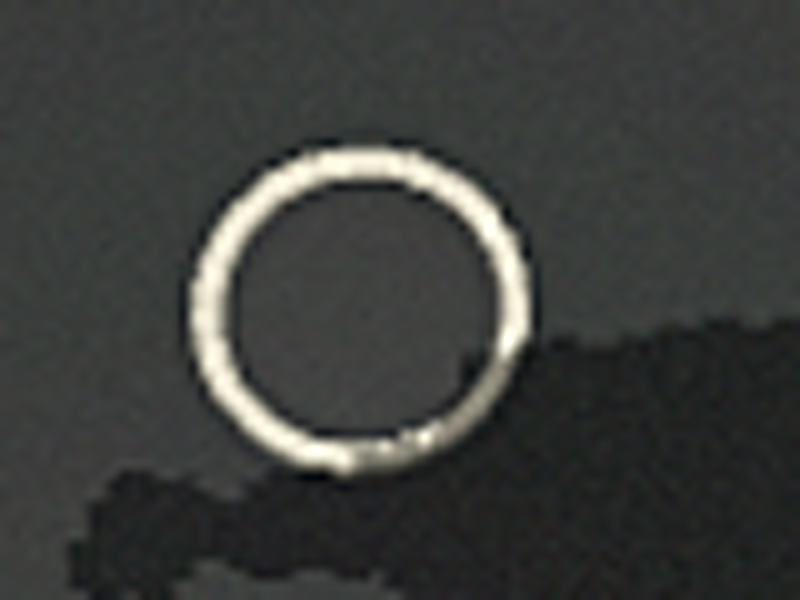

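Run:
```python
from h import *
import pickle
np.set_printoptions(precision=4,suppress=True)
m=pickle.load(open("w10.pkl","rb"))
S=.425
w=lambda x,y,z: onz("wrist",260+x*S,y*S,z,m)
def yaw(a,b): return np.degrees(np.arctan2(*(b-a)[:2][::-1]))
a,b=w(250,593,.12),w(733,382,.12); print("high",a,b,yaw(a,b))
c,d=w(65,270,.055),w(548,35,.055); print("low",c,d,yaw(c,d), np.linalg.norm(c-d))
print("housing front top?",w(28,205,.05))
print("depth",np.linalg.norm((d-b)[:2]),yaw(d,b))
c3=lambda x,y:("side",240+x*.2,120+y*.2); c4=lambda x,y:("scene",260+x*.275,130+y*.275)
W=("wrist",436.1,140.8,m)
print(tri(W,c3(482,126),c4(593,167)),tri(W,c4(593,167)),tri(W,c3(482,126)))
# fit plane-height: ring
# slides: rectangle along slope
```

```text
high [0.7204 0.2075 0.12  ] [0.6966 0.4556 0.12  ] 95.46264593832365
low [0.5406 0.1724 0.055 ] [0.5187 0.4377 0.055 ] 94.70480662007373 0.2661588328531753
housing front top? [0.5031 0.1662 0.05  ]
depth 0.17881848810644632 5.759235104880466
(array([0.6291, 0.3267, 0.0916]), [np.float64(0.0010028696268070585), np.float64(0.0012658041157390235), np.float64(0.0006049191959922643)]) (array([0.6284, 0.3272, 0.0917]), [np.float64(0.00043361853490222), np.float64(0.0004336185349021368)]) (array([0.6293, 0.3271, 0.0907]), [np.float64(0.001049767534352433), np.float64(0.0010497675343523964)])
```

```bash
cat > g.py <<'E'
# g.py d [dx dy]: TCP at spot + n*(0.0906+d); prints needed tool-frame rot and offset (offset in present tool axes & in axes after turn)
import sys
from h import *
from scipy.spatial.transform import Rotation as R
from plant import status
np.set_printoptions(precision=4,suppress=True)
L=0.0906; spot=np.array([0.629,0.3268,0.0915]); y=np.radians(5.2); t=np.radians(20)
n=np.array([-np.sin(t)*np.cos(y),-np.sin(t)*np.sin(y),np.cos(t)])
s=status.get_state(); r=R.from_euler("xyz",s["ee_rot"]); z=r.apply([0,0,1])
ax=np.cross(z,-n); an=np.arctan2(np.linalg.norm(ax),z@-n); rv=ax/np.linalg.norm(ax)*an
tgt=R.from_rotvec(rv)*r
p=spot+n*(L+float(sys.argv[1]))
print("t",s["time_s"],"pos",s["tool_pos"],"rpy",np.degrees(s["ee_rot"]),"F",s["wrist_force"],"w",s["gripper_width"])
print("Fn",s["wrist_force"]@n,"foot est",s["tool_pos"]+z*L,"rel spot in plate axes (upslope,level,normal)",R.from_euler("ZY",[y,-t]).inv().apply(s["tool_pos"]+z*L-spot))
print("rotvec tool deg",np.degrees(r.inv().apply(rv)),"offset now",r.inv().apply(p-s["tool_pos"]),"offset after turn",tgt.inv().apply(p-s["tool_pos"]))
E
python3 g.py 0.03
```

```text
t 11.8 pos [0.62   0.189  0.2912] rpy [-179.9767   -0.0208  159.423 ] F [ 0.3609  0.4775 -0.9218] w 0.227723812304693
Fn -1.0039238611477708 foot est [0.6199 0.189  0.2006] rel spot in plate axes (upslope,level,normal) [ 0.0171 -0.1364  0.1099]
rotvec tool deg [ -8.7203 -18.0308  -0.    ] offset now [0.0771 0.1143 0.0864] offset after turn [0.1027 0.1019 0.0744]
```

```bash
python3 -m handwheel '{"offset":[[0,0,0],[0,0,0],[0,0,0],[0.034,0.034,0.012],[0.034,0.034,0.02],[0.0345,0.034,0.022],[0,0,0.02],[0,0,0],[0,0,0]],"angular":[[-2.9,-6,0],[-2.9,-6,0],[-2.9,-6,0],[0,0,0],[0,0,0],[0,0,0],[0,0,0],[0,0,0],[0,0,0]]}'
python3 g.py 0.03
python3 - <<'E'
from plant import *
from h import *
import pickle
for n in ("scene","side","wrist"):
    m=camera_model(n); im=capture(n); cv2.imwrite(f"pics/{n}11.png",im[:,:,::-1]); pickle.dump(m,open(n+"11.pkl","wb"))
a=cv2.imread("pics/side11.png"); cv2.imwrite("pics/side11c.png",cv2.resize(a[80:200,270:430],(800,600),interpolation=cv2.INTER_CUBIC))
a=cv2.imread("pics/scene11.png"); cv2.imwrite("pics/scene11c.png",cv2.resize(a[110:230,340:500],(800,600),interpolation=cv2.INTER_CUBIC))
E
```

```text
time_s: 12.92
tool_pos: [0.5885, 0.3229, 0.2067]
ee_rot: [2.984, 0.314, 2.757]
wrist_force: [1.6, 0.9, -0.8]
gripper_width: 0.221
t 12.925 pos [0.5885 0.3229 0.2067] rpy [170.9528  17.9851 157.9527] F [ 1.5792  0.9154 -0.8157] w 0.2214660206230119
Fn -1.3328161141998123 foot est [0.6195 0.3257 0.1216] rel spot in plate axes (upslope,level,normal) [ 0.0013 -0.0002  0.0315]
rotvec tool deg [ 0.0383  0.0537 -0.    ] offset now [ 0.0012 -0.0003  0.0015] offset after turn [ 0.0012 -0.0003  0.0015]
```

View pics/side11c.png

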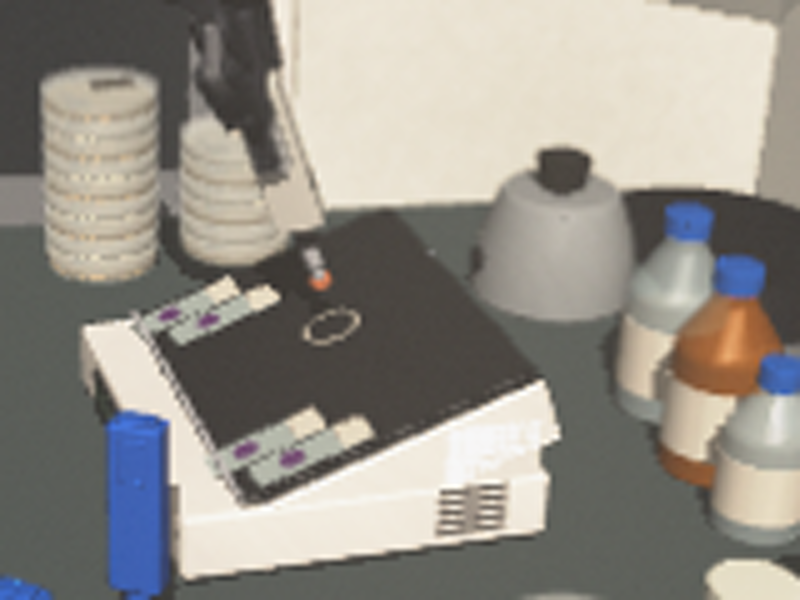

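View pics/scene11c.png

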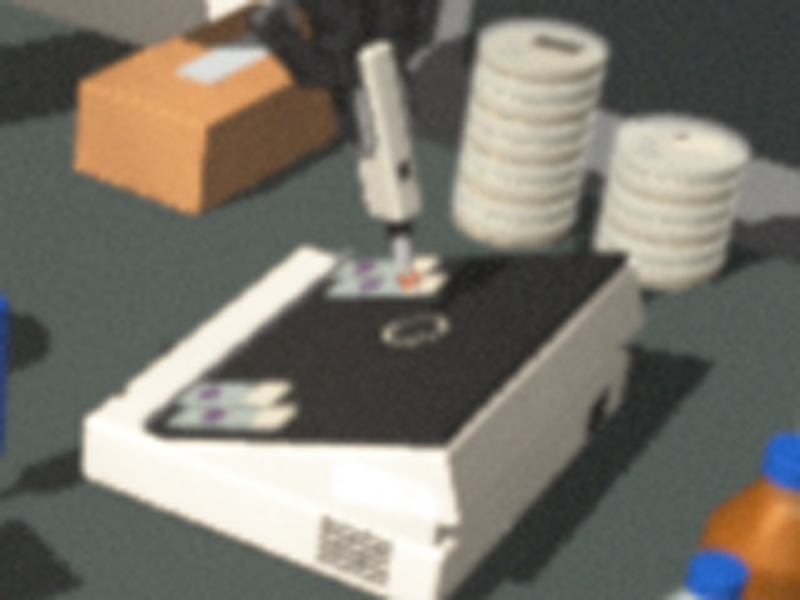

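View pics/wrist11.png

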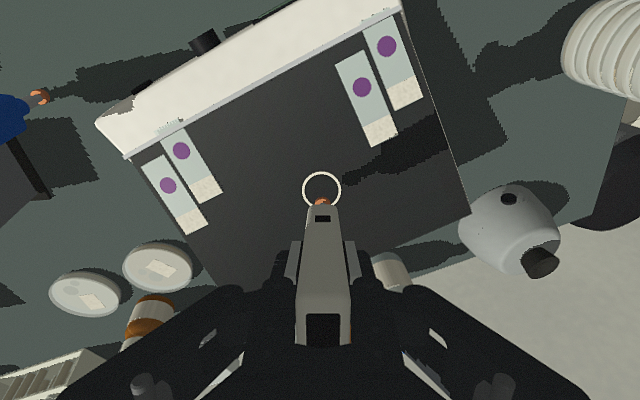

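```bash
python3 - <<'E'
from h import *
from scipy.spatial.transform import Rotation as R
import pickle
np.set_printoptions(precision=4,suppress=True)
c=lambda x,y:("side",270+x*.2,80+y*.2); e=lambda x,y:("scene",340+x*.2,110+y*.2)
m=pickle.load(open("wrist11.pkl","rb"))
f,ef=tri(c(320,285),e(409,284)); g,eg=tri(c(332,327),e(416,330))
print(f,ef,g,eg,R.from_euler("ZY",[np.radians(5.2),-np.radians(20)]).inv().apply(f-g))
print("ring wrist+fixed",tri(("wrist",322,189.5,m),c(332,327),e(416,330)))
print("ring wrist on z=.0915",onz("wrist",322,189.5,.0915,m))
E
python3 g.py 0.03
```

```text
[0.6208 0.3256 0.1211] [np.float64(0.0001335747700500133), np.float64(0.0001335747700498573)] [0.6299 0.3259 0.0917] [np.float64(0.0008978626495975107), np.float64(0.0008978626495974586)] [0.0015 0.0006 0.0308]
ring wrist+fixed (array([0.6292, 0.3272, 0.0906]), [np.float64(0.0011065392044455815), np.float64(0.0012633167906742442), np.float64(0.0011043815116284447)])
ring wrist on z=.0915 [0.6273 0.3273 0.0915]
t 13.075 pos [0.5887 0.3232 0.2067] rpy [170.9217  18.0001 157.9539] F [ 0.5586 -0.3041 -2.1255] w 0.2251610509631411
Fn -2.1781321361401482 foot est [0.6197 0.3261 0.1217] rel spot in plate axes (upslope,level,normal) [0.0016 0.0001 0.0315]
rotvec tool deg [ 0.0698  0.0683 -0.    ] offset now [ 0.0012 -0.0007  0.0015] offset after turn [ 0.0012 -0.0007  0.0015]
```

```bash
python3 -m handwheel '{"offset":[[0.001,0,0.01],[0,0,0.01],[0,0,0.004],[0,0,0],[0,0,0],[0,0,0]],"angular":[[0,0,0],[0,0,0],[0,0,0],[0,0,0],[0,0,0],[0,0,0]]}'
python3 g.py -0.004; python3 -m handwheel '{"offset":[[0,0,0],[0,0,0]],"angular":[[0,0,0],[0,0,0]]}'; python3 g.py -0.004
```

```text
time_s: 13.82
tool_pos: [0.5956, 0.3251, 0.1828]
ee_rot: [2.984, 0.313, 2.758]
wrist_force: [0.7, -0.1, -0.6]
gripper_width: 0.226
t 13.825 pos [0.5956 0.3251 0.1828] rpy [170.9851  17.9462 158.0472] F [ 0.706  -0.1213 -0.5971] w 0.22603285677135662
Fn -0.7978342713438452 foot est [0.6264 0.3279 0.0977] rel spot in plate axes (upslope,level,normal) [-0.0002  0.0014  0.0067]
rotvec tool deg [ 0.0351  0.0012 -0.    ] offset now [-0.0008 -0.0011  0.0107] offset after turn [-0.0008 -0.0011  0.0107]
time_s: 14.08
tool_pos: [0.5955, 0.325, 0.1826]
ee_rot: [2.984, 0.313, 2.758]
wrist_force: [-0.2, -0.3, -1.2]
gripper_width: 0.23
t 14.075 pos [0.5955 0.325  0.1826] rpy [170.9961  17.935  158.048 ] F [-0.2066 -0.3233 -1.1903] w 0.2303649541544767
Fn -1.0381062652029496 foot est [0.6264 0.3279 0.0975] rel spot in plate axes (upslope,level,normal) [-0.0003  0.0013  0.0065]
rotvec tool deg [ 0.0243 -0.0099 -0.    ] offset now [-0.0008 -0.001   0.0105] offset after turn [-0.0008 -0.001   0.0105]
```

```bash
python3 -m handwheel '{"offset":[[0,-0.001,0.003],[0,0,0.002],[0,0,0],[0,0,0],[0,0,0]],"angular":[[0,0,0],[0,0,0],[0,0,0],[0,0,0],[0,0,0]]}'
python3 g.py -0.004; python3 -m handwheel '{"offset":[[0,0,0.002],[0,0,0],[0,0,0],[0,0,0]],"angular":[[0,0,0],[0,0,0],[0,0,0],[0,0,0]]}'; python3 g.py -0.004
```

```text
time_s: 14.7
tool_pos: [0.5969, 0.3242, 0.1777]
ee_rot: [2.985, 0.313, 2.758]
wrist_force: [0.2, -0.0, -0.8]
gripper_width: 0.225
t 14.7 pos [0.5969 0.3242 0.1777] rpy [171.0004  17.9298 158.0455] F [ 0.1807 -0.0067 -0.842 ] w 0.22493040380737958
Fn -0.8525671281598391 foot est [0.6278 0.3271 0.0926] rel spot in plate axes (upslope,level,normal) [-0.0008  0.0004  0.0014]
rotvec tool deg [ 0.0193 -0.0147 -0.    ] offset now [-0.0009  0.      0.0054] offset after turn [-0.0009  0.      0.0054]
time_s: 15.2
tool_pos: [0.5976, 0.3243, 0.1759]
ee_rot: [2.984, 0.313, 2.758]
wrist_force: [-0.5, -0.7, 0.0]
gripper_width: 0.228
t 15.2 pos [0.5976 0.3243 0.1759] rpy [170.9905  17.9396 158.043 ] F [-0.4505 -0.7022  0.0031] w 0.22794476201618713
Fn 0.17810362127707188 foot est [0.6285 0.3272 0.0908] rel spot in plate axes (upslope,level,normal) [-0.0007  0.0004 -0.0005]
rotvec tool deg [ 0.0284 -0.0047 -0.    ] offset now [-0.0008 -0.      0.0035] offset after turn [-0.0008 -0.      0.0035]
```

```bash
python3 -m handwheel '{"offset":[[0,0,0.002],[0,0,0],[0,0,0],[0,0,0]],"angular":[[0,0,0],[0,0,0],[0,0,0],[0,0,0]]}'; python3 g.py -0.004|head -2
for i in 1 2 3; do python3 -m handwheel '{"offset":[[0,0,0]],"angular":[[0,0,0]]}' >/dev/null; python3 g.py -0.004|sed -n 2p;done
```

```text
time_s: 15.7
tool_pos: [0.5983, 0.3244, 0.174]
ee_rot: [2.984, 0.313, 2.758]
wrist_force: [-0.6, 0.5, 1.2]
gripper_width: 0.226
t 15.7 pos [0.5983 0.3244 0.174 ] rpy [170.9911  17.9362 158.0414] F [-0.5542  0.5003  1.2043] w 0.22606037322418465
Fn 1.3048807154742386 foot est [0.6292 0.3272 0.0889] rel spot in plate axes (upslope,level,normal) [-0.0007  0.0004 -0.0025]
Fn 1.5777188317218362 foot est [0.6291 0.3272 0.0888] rel spot in plate axes (upslope,level,normal) [-0.0008  0.0004 -0.0026]
Fn 1.154900793563203 foot est [0.6292 0.3272 0.0888] rel spot in plate axes (upslope,level,normal) [-0.0007  0.0004 -0.0026]
Fn 1.0489809327983481 foot est [0.6292 0.3272 0.0888] rel spot in plate axes (upslope,level,normal) [-0.0007  0.0004 -0.0026]
```

```bash
python3 - <<'E'
from plant import *
from h import *
for n in ("scene","side","wrist"):
    im=capture(n); cv2.imwrite(f"pics/{n}12.png",im[:,:,::-1])
A=[cv2.imread("pics/side12.png")[95:175,300:380],cv2.imread("pics/scene12.png")[120:200,380:460],cv2.imread("pics/wrist12.png")[140:270,255:385]]
cv2.imwrite("pics/f12.png",cv2.hconcat([cv2.resize(x,(266,400),interpolation=cv2.INTER_CUBIC) if 0 else cv2.resize(x,(266,266),interpolation=cv2.INTER_CUBIC) for x in A]))
E
python3 g.py -0.004|sed -n 2p
```

```text
Fn 2.2567262520822227 foot est [0.6292 0.3272 0.0888] rel spot in plate axes (upslope,level,normal) [-0.0007  0.0004 -0.0026]
```

View pics/f12.png

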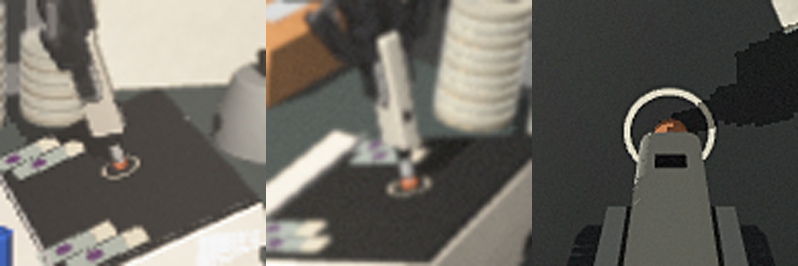

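View pics/side12.png

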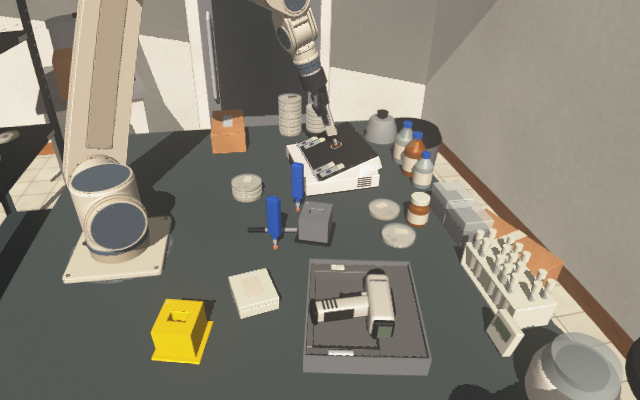

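```bash
python3 -c "
from plant import env
print(env.close_job())"; python3 g.py -0.004|head -2
```

```text
the job is handed in; nothing more can be done
None
the job is handed in; nothing more can be done
```

I squeezed the meter's trigger home, let it spring back, and handed the job in at about 16 s with the probe held on the ring. No verdict is reported.

- **Trigger:** the fingers stopped on a hard stop at about 44 mm opening, and closing further did not move them. The net push on the trigger was about 9.6 N, against 5 N at its stop. A wrist picture afterwards showed the trigger back in its untouched place.
- **Probe lift:** I lifted the probe about 18 cm from its cradle. The cameras showed its foot within about 2 mm of where I expected it.
- **Foot position:** the last estimate puts the foot within 1 mm of the ring centre, and all three pictures show the copper foot inside the ring. The ring's own position is uncertain by 1–2 mm.
- **Squareness:** the tool is within about 0.1° of the plate normal I worked out from a fitted slope direction of 5.2° and the given 20° slope. I read the probe's tilt from the tool pose and did not measure it directly.
- **Press force:** the force on the plate is about 2.2–2.5 N, with the probe's weight allowed for. By the spring figures that puts the foot about 4 mm in. Single force readings varied by about 0.5 N; the last one was the highest, at about 3.3 N.
- **Disagreement:** the tool position put the foot only about 2.6 mm in. That is within the 1–2 mm uncertainty in the plate's height and also within the allowed range.

The dishes, pen, slide box, jar and look-alikes show no visible shift in the last side picture.

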